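# Refit the hold-down bar of a vegetable cutter and lock it with a hairpin clip

### The job

Put the loose hold-down bar back on the vegetable cutter: lower its eye over the pivot post so that it lies flat on the deck. Then take the hairpin clip and push it sideways onto the post's narrow neck, between the bar and the post's head, until it snaps fully home, and let go. The post floats in a slot and gives way until it meets the slot's end; the insert that carries the slot is only clamped, so push gently and do not shift the insert or lean hard on the post; leave everything else on the table where it is.

Things in the scene. Friction and masses are not known exactly. Their poses are not given: they have to be found in the camera images.
- cutter: Vegetable cutter, fixed: steel housing 280 (x) by 220 mm (y), flat deck 50 mm above the table, lidded bowl 134 mm wide, 80 mm high on the deck at x +68, y +36. Origin: middle of the housing at table height; -x is its front edge, facing the robot; z up. The post stands at x -85, y -50 give or take 16 mm in x. The deck along the front edge, from the post towards +y, is free: room for the bar.
- post: The upright round steel pivot post; origin on its axis at deck height, axes as the cutter. Upward from the deck: shoulder 20 mm in diameter, 9 mm high; neck 12 mm in diameter up to 19.5 mm; head 20 mm in diameter up to 29 mm, its top 5 mm tapering to 12. It floats upright in a slot along the cutter's x: slides some 20 mm (1 N friction), 3 mm either way in y, starts 6 mm or more short of the far (+x) end and stops hard at slot ends that are not marked and must be felt.
- slot_insert: Dark flat plate, 50 (x) by 26 mm (y), flush in the deck under the post, which carries the slot; origin at its middle, at deck height. It is held by friction alone: a net sideways push of more than about 14 N on the post, once that stands at the slot's end, shifts it along the cutter's x. More than 40 N on the post in all bends it.
- bar: Loose aluminium hold-down bar, about 0.22 kg: a flat strip 10 mm thick along its x. Origin: underside, at the grip; the strip there is 20 mm wide (y), from x -28 to +76 mm. At x -50 is the eye: a square end 44 x 44 x 10 mm with a through hole 24 mm in diameter. At x +62 a black knob 28 mm wide stands 30 mm above the strip. z up.
- bar_eye (a point): Centre of the hole in the hold-down bar's eye, on its underside.
- clip: Loose hairpin spring clip, 54 g, lying flat; x from the grip to the open mouth, z up. Origin: underside of the middle of its grey grip (36 mm in x, 16 wide, 24 high). Two 6 mm round wire legs, flush with the underside, run from x +24 to +61 mm. Cross bar front face at x +30, pocket for the neck at +36.3 (13 mm wide), pinched throat at +42.7 (7 mm wide), then flaring to 24 mm at the tips.
- clip_pocket (a point): Centre of the clip's pocket, 3 mm above its underside. The legs are springs (pivots at x +24 mm, about 1.3 Nm/rad each). Pushing the throat over the 12 mm neck takes roughly 6 to 11 N when centred on it; then the push force drops sharply and the neck sits between throat and cross bar with under 1 mm of play.
- pourer: Bystander: white pour bottle with red foot, 86 mm wide, 240 mm high. Leave it where it is.
- jar: Bystander: white jar, 80 mm wide, 110 mm high. Leave it where it is.
- washer: Bystander: spare steel washer, 44 mm wide, 6 mm high. Leave it where it is.
- plain_pin: Bystander: plain steel pin lying down, 12 mm thick, 60 mm long. Leave it where it is.
- wrench: Bystander: wrench 160 mm long. Leave it where it is.
- cup: Bystander: steel cup 70 mm wide and high. Leave it where it is.
- dish: Bystander: white ceramic dish 100 mm wide, 35 mm high. Leave it where it is.
Mind the look-alikes: they are no part of the job. Of the things that look like the clip, the smaller one is meant. There is more than one size of the bar; the one meant has the size given above.

How it is judged:
On the way, in this order (a step that is already met when the one before it is completed fails the run):
1. the bar lies flat on the deck with the post through its eye, and the clip is not yet on (horizontal distance between bar_eye and post below 0.006 m and z of bar_eye in the frame of cutter below 0.053 m and angle between bar's own z axis and vertical below 0.06 rad and horizontal distance between clip_pocket and post above 0.03 m), for 0.2 s.
2. the clip has snapped onto the post's neck, above the bar (horizontal distance between bar_eye and post below 0.006 m and z of bar_eye in the frame of cutter below 0.053 m and angle between bar's own z axis and vertical below 0.06 rad and horizontal distance between clip_pocket and post below 0.0035 m and z of clip_pocket in the frame of post between 0.01 and 0.018 m and angle between clip's own z axis and vertical below 0.2 rad), for 0.2 s.
At the end, for the whole second after the job is handed in: The bar lies flat on the deck (tilt under 0.06 rad, underside within 3 mm of it) with its eye within 6 mm of the post's axis; the clip's pocket is within 3.5 mm of the post's axis, between bar and head, the clip level within 0.2 rad; both at rest and released (all of step 2 and linear speed of each of clip, bar below 0.02 m/s); the robot touches nothing.
It fails at once if the slot insert is shifted by more than 1.5 mm (distance of slot_insert from where it was at the start of the episode above 0.0015 m).
It fails at once if the post is loaded with more than 40 N in all, the legs' squeeze included (contact force between post and anything else above 40 N).
It fails at once if a bystander is moved by more than 20 mm (distance of any of pourer, jar, washer, plain_pin, wrench, cup, dish from where it was at the start of the episode above 0.02 m).
It also fails if it takes over 64 s, if anything falls off the work surface, if the arm or the gripper's body presses on something with over 40 N, if the wrist force passes 120 N, or if a joint passes its speed limit or range.

### The arm

A 6-joint arm with a two-finger parallel gripper is mounted at the origin on the work surface. World frame = base frame: x ahead of the robot, y to its left, z up, the work surface at z = 0. Lengths are in m, angles in rad, forces in N, time in s.
With the tool pointing down it reaches from about 0.4 to 0.825 m from the base axis. Payload 7 kg.
Tool frame: the origin (TCP) lies at the very end of the fingers, on their centre line; the grasp point (between the pads) lies 19 mm behind it; x points along the fingers, y is the direction in which the jaws open and shut, and the axes are right-handed (so a half turn about x gives the same grasp; the last joint's range is limited). The gripper opens to 88 mm and grips with 3 to 60 N. Pads are 19 mm wide; open, the fingers measure 130 mm over their backs; the gripper's body (78 mm by 193 mm) begins 47 mm behind the grasp point.
Start: joints at [-0.828, 0.359, 0.012, 0, -1.224, -0.288], TCP at [0.296, -0.606, 0.227] pointing down, gripper open.
Joint ranges: [-3.07, 3.07], [-1.43, 2.12], [-1.02, 1.25], [-3.03, 1.67], [-3.05, -0], [-3.03, 3.03]. Speed limits (rad/s): [2.39, 2.39, 3.01, 3.14, 3.14, 3.14].

### API

Orientations are given as [roll, pitch, yaw] about the fixed x, y, z axes, in that order (R = Rz(yaw) Ry(pitch) Rx(roll)).
In Python, from station import arm gives the robot as it stands.
- The arm moves only by the shell command python3 -m inch 'ROWS' [OPENING] [FORCE]. ROWS is text: rows parted by semicolons, each of 6 numbers parted by spaces: the shift along the world's x, y, z in units of 30 mm (1.0 is 30 mm), then the turn, a rotation vector about the world's x, y, z in units of 5 degrees (1.0 is 5 degrees). In form: dx dy dz wx wy wz; .... A call has 1 to 12 rows; each row shifts and turns the commanded pose from where the row before left it; what a row does not reach is not made up. A row lasts 1/8 s, in which the tool goes at most 62.5 mm and 10.7 degrees, less where a joint would pass 70% of its speed; a pose out of reach is approached as far as the arm can. A call is refused whole if a number of a shift passes 1 or a number of a turn 1, either way. A call with a gripper value outside its range is refused whole. OPENING is the opening, from 0 (shut) to 1 (fully open), set as the call begins (- or left out, the last holds). The fingers move at their own pace and stop on an object; FORCE is the grip in N (left out, the last holds). Time passes only in rows, so rows that do not move let the fingers close. It gives the time, the measured TCP pose, the force and the opening at its end, in the units of the state.
- arm.get_state(): the state, without advancing time (a new reading comes with each control period).
- arm.grab_frame(name): name is "scene" or "top" or "wrist"; returns a dict with "frame" (420x560x3 uint8, red, green, blue), "range_z" (420x560 float32, m along the optical axis (not along the pixel's ray), 0 where there is no reading), "mtx" (3x3 intrinsics, pixels), "pose" (4x4, takes a point from camera to world coordinates). Camera axes: x right, y up, looking along -z (the intrinsics and any distortion apply to the point x, -y, -z); pixel columns grow to the right and rows downward; lengths in m; the calibration is good to about 2 mm. The wrist camera is an equidistant fisheye: a pixel r from the principal point sees the ray r / f radians off the axis. A picture is of the moment at which its call begins.
- arm.job_done(): hands the job in, once; it reports no verdict.
Trained networks look in a picture, given as the dict that the camera call returned (one of the last four; its "shot" number tells which), for a name from the list of things; names that differ only in an ending like _2 or _b are one class to them, and where a whole thing is asked for, a point or a joint stands for the part that bears it (a point fixed in the world has none). Each returns a list of dicts, best first, with "confidence" (0 to 1); they miss things now and then, are a little off and sometimes report something else, mostly with a low value. They report only what shows in the picture. A call takes as long as a camera call. They do not tell look-alikes from the thing itself.
- arm.search_frame(picture, target): "extent" ([centre column, centre row, width, height] as shares, 0 to 1, of the picture: columns of its width, rows of its height, round what is visible of it).
- arm.masks_of(picture, target): "mask" (420x560 bool, what is visible of it) and "extent" ([centre column, centre row, width, height] as shares, 0 to 1, of the picture: columns of its width, rows of its height, round what is visible of it).
- arm.place_of(picture, target): "position" ([column, row] as shares, 0 to 1, of the picture: columns of its width, rows of its height: a listed point, or the origin of a listed thing).
The state is a dict: "t": time; "q": joint angles; "qd": joint speeds; "joint_efforts": joint torques, N m; "eef_pos": TCP position; "ee_rot": TCP orientation; "force": force on the tool from outside, world axes, zero at the start; "moment": the same for the moment, N m; "width": finger opening in m.
Only numpy, scipy, OpenCV 4.12 (cv2) and the standard library are available. Lean on these libraries where they do the work, as an engineer would, in place of code of your own. Each camera call takes 0.05 s, during which the arm holds its last target. There are 200 camera calls.

## Working session

There is one attempt and no reset: what is moved stays moved. The work goes in short steps, Python scripts to look and compute and a shell command to move; the robot and the scene stay as the last step left them, time stands still between calls to the robot, and variables do not carry over. Pictures are saved under pics/ and viewed, about 8 in all and at most 12, crops included, and the job is handed in when it is done.

```bash
ls; mkdir -p pics; cat > h.py <<'E'
from station import arm
import numpy as np, cv2
def save(p,n,crop=None,s=1):
    f=p["frame"][...,::-1]
    if crop: f=f[crop[1]:crop[3],crop[0]:crop[2]]
    cv2.imwrite("pics/"+n,cv2.resize(f,None,fx=s,fy=s,interpolation=cv2.INTER_CUBIC))
def world(p,mask_or_uv,fisheye=False):
    """cloud of points for bool mask"""
    v,u=np.nonzero(mask_or_uv); z=p["range_z"][v,u]; k=z>0; u,v,z=u[k],v[k],z[k]
    K=p["mtx"]; x=(u-K[0,2])/K[0,0]; y=(v-K[1,2])/K[1,1]
    if fisheye:
        r=np.hypot(x,y)+1e-9; t=np.tan(r)/r; x,y=x*t,y*t
    P=np.c_[x*z,-y*z,-z]; return P@p["pose"][:3,:3].T+p["pose"][:3,3]
def ray(p,u,v,fisheye=False):
    K=p["mtx"]; x=(u-K[0,2])/K[0,0]; y=(v-K[1,2])/K[1,1]
    if fisheye:
        r=np.hypot(x,y)+1e-9; t=np.tan(r)/r; x,y=x*t,y*t
    d=p["pose"][:3,:3]@np.array([x,-y,-1]); return p["pose"][:3,3],d
def atz(p,u,v,z,fisheye=False):
    o,d=ray(p,u,v,fisheye); return o+d*(z-o[2])/d[2]
E
cat > a.py <<'E'
from h import *
T=arm.grab_frame("top");S=arm.grab_frame("scene")
save(T,"top.png",s=1.4);save(S,"scene.png",s=1.4)
for n,p in(("top",T),("scene",S)):
  print(n,p["mtx"].round(1).tolist(),p["pose"].round(3).tolist())
  for t in("cutter","post","slot_insert","bar","bar_eye","clip","clip_pocket"):
    for m in arm.masks_of(p,t)[:4]:
      e=np.array(m["extent"])*[560,420,560,420]; W=world(p,m["mask"])
      print(t,round(m["confidence"],2),e.round(0),np.median(W,0).round(3) if len(W) else None, np.percentile(W,[2,98],0).round(3).tolist() if len(W) else None)
print(arm.get_state())
E
python3 a.py
```

```text
pics
top [[447.2, 0.0, 277.2], [0.0, 447.2, 213.8], [0.0, 0.0, 1.0]] [[0.007, 0.999, -0.035, 0.465], [-1.0, 0.007, 0.006, 0.011], [0.006, 0.035, 0.999, 1.206], [0.0, 0.0, 0.0, 1.0]]
cutter 0.96 [268. 192.  94. 113.] [0.568 0.026 0.05 ] [[0.43, -0.08, 0.04], [0.705, 0.132, 0.114]]
post 0.47 [294. 222.   6.   7.] [ 0.49  -0.033  0.076] [[0.48, -0.044, 0.049], [0.497, -0.023, 0.082]]
slot_insert 0.47 [292. 220.  11.  18.] [ 0.492 -0.031  0.051] [[0.47, -0.041, 0.046], [0.513, -0.021, 0.08]]
bar 0.91 [443. 281.  84.  46.] [ 0.337 -0.414  0.013] [[0.276, -0.521, -0.003], [0.39, -0.331, 0.057]]
bar 0.82 [392. 222.  40.  56.] [ 0.472 -0.293  0.009] [[0.42, -0.338, -0.001], [0.548, -0.25, 0.04]]
bar_eye 0.97 [443. 282.  84.  45.] [ 0.337 -0.415  0.013] [[0.276, -0.519, -0.002], [0.39, -0.331, 0.057]]
bar_eye 0.67 [392. 224.  43.  53.] [ 0.477 -0.295  0.009] [[0.42, -0.339, -0.002], [0.548, -0.25, 0.04]]
clip 0.94 [132. 257.  35.  44.] [0.399 0.376 0.012] [[0.34, 0.35, -0.003], [0.441, 0.422, 0.037]]
clip 0.7 [161. 201.  22.  24.] [0.539 0.312 0.01 ] [[0.512, 0.296, -0.004], [0.568, 0.335, 0.
[... 1485 characters left out ...]
.027] [[0.342, 0.35, 0.002], [0.443, 0.422, 0.038]]
{'t': 0.8, 'q': array([-8.27915735e-01,  3.58575148e-01,  1.19078517e-02, -6.58781622e-05,
       -1.22408314e+00, -2.88079352e-01]), 'qd': array([-3.04454394e-04, -1.12983412e-03, -6.73789272e-05, -7.37397086e-05,
        2.85884827e-03,  1.06699964e-03]), 'joint_efforts': array([ 9.91931665e-04, -5.82286477e+01,  2.93284875e+01,  7.00210333e+00,
        1.26706401e-02,  5.63558024e-05]), 'eef_pos': array([ 0.29649867, -0.60636788,  0.22656887]), 'ee_rot': array([-0.34940437,  1.57071922,  0.10537448]), 'force': array([1.04047284, 0.10567075, 0.11192137]), 'moment': array([0.02326006, 0.04146154, 0.01753611]), 'width': 0.08761680097499841}
```

View top.

View pics/top.png

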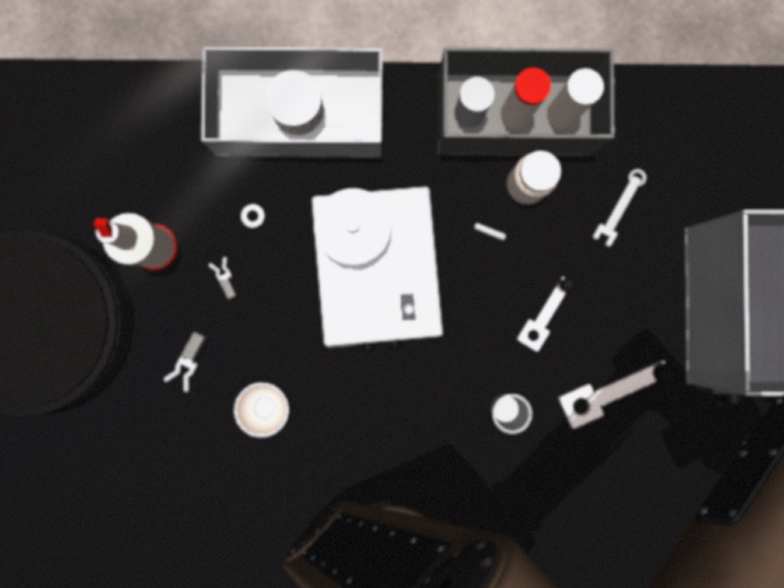

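```bash
cat > b.py <<'E'
from h import *
T=arm.grab_frame("top")
a=T["frame"][...,::-1]
f=lambda x0,y0:cv2.resize(a[y0:y0+72,x0:x0+98],(392,288),interpolation=cv2.INTER_CUBIC)
cv2.imwrite("pics/crops.png",np.vstack([np.hstack([f(395,250),f(345,185)]),np.hstack([f(110,185),f(95,225)])]))
for t in("bar","clip"):
  for m in arm.masks_of(T,t)[:2]:
    W=world(T,m["mask"]); W=W[W[:,2]>0.004]; 
    r=cv2.minAreaRect((W[:,:2]*1000).astype(np.float32)); print(t,np.round(r[0],0),np.round(r[1],0),round(r[2],1))
  for q in arm.place_of(T,t)[:3]: 
    u,v=np.array(q["position"])*[560,420]; print(t,"origin",q["confidence"],u,v,atz(T,u,v,0.01).round(3))
for t in("bar_eye","clip_pocket","post","slot_insert"):
  for q in arm.place_of(T,t)[:3]: 
    u,v=np.array(q["position"])*[560,420]; print(t,round(q["confidence"],2),round(u,1),round(v,1),atz(T,u,v,0.003 if "_" in t and t[0]!="s" else .05).round(3))
E
python3 b.py
```

```text
bar [ 485. -302.] [ 45. 148.] 56.0
bar [ 339. -431.] [ 64. 211.] 24.2
bar origin 0.94 391.608 221.088 [ 0.49  -0.302  0.01 ]
bar origin 0.67 436.184 279.72 [ 0.334 -0.421  0.01 ]
bar origin 0.52 189.0 290.094 [0.303 0.237 0.01 ]
clip [392. 380.] [ 44. 109.] 61.2
clip [532. 311.] [48. 19.] 21.4
clip origin 0.74 137.872 243.894 [0.424 0.375 0.01 ]
clip origin 0.54 160.496 205.212 [0.528 0.317 0.01 ]
clip origin 0.34 347.2 165.816 [ 0.638 -0.183  0.01 ]
bar_eye 0.96 380.8 239.9 [ 0.439 -0.275  0.003]
bar_eye 0.89 417.9 292.0 [ 0.301 -0.374  0.003]
clip_pocket 0.77 130.9 265.1 [0.367 0.395 0.003]
clip_pocket 0.45 160.4 193.6 [0.56  0.319 0.003]
clip_pocket 0.34 346.1 164.9 [ 0.641 -0.181  0.003]
post 0.58 291.3 223.2 [ 0.482 -0.032  0.05 ]
post 0.27 160.7 203.7 [0.53  0.306 0.05 ]
slot_insert 0.55 373.5 132.3 [ 0.72  -0.245  0.05 ]
slot_insert 0.47 289.8 215.9 [ 0.501 -0.028  0.05 ]
```

View pics/crops.png

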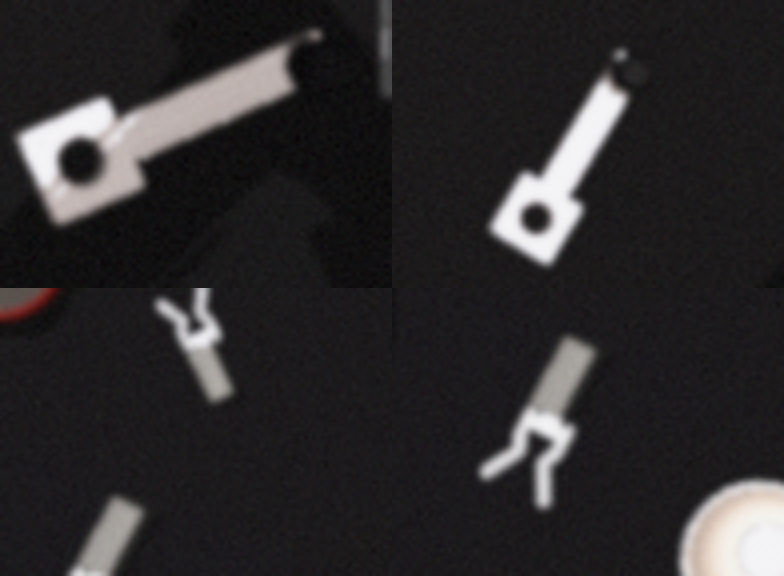

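Top picture: large bar at (437,280), small bar at (392,222). The small one's outline is 148 x 45 mm against 148 x 44 mm specified, so it is the bar meant. Large clip at (132,257), small clip at (161,200): the small one is meant. Both choices are confirmed in the crops.

```bash
cat >> h.py <<'E'
from scipy.spatial.transform import Rotation as Ro
def tool():
    s=arm.get_state(); R=Ro.from_euler("xyz",s["ee_rot"]).as_matrix(); return s,R
def go(x,y,z,jaw=None):
    s,R=tool(); j=np.degrees(np.arctan2(R[1,1],R[0,1]))
    d=(np.array([x,y,z])-s["eef_pos"])/0.03
    w=None
    if jaw is not None: w=((np.array([jaw,jaw+180,jaw-180])-j+360)%720-360)/5
    print("jaw",round(j,1),"d30",d.round(2),"w5",w,"q",s["q"].round(2),"t",s["t"],"tilt",R[:,0].round(3))
E
python3 - <<'E'
from h import *
go(.482,-.303,.20,56)
E
```

```text
jaw 116.1 d30 [ 6.18 10.11 -0.88] w5 [-12.01114371  23.98885629 -48.01114371] q [-0.83  0.36  0.01  0.   -1.22 -0.29] t 1.25 tilt [-0.  0. -1.]
```

```bash
python3 -m inch '.5 .85 -.05 0 0 -1;.5 .85 -.05 0 0 -1;.5 .85 -.05 0 0 -1;.5 .85 -.05 0 0 -1;.5 .85 -.05 0 0 -1;.5 .85 -.05 0 0 -1;.5 .85 -.1 0 0 -1;.5 .85 -.1 0 0 -1;.5 .85 -.1 0 0 -1;.5 .8 -.1 0 0 -1;.5 .8 -.1 0 0 -1;.5 .8 -.1 0 0 -1' 0.7
cat > c.py <<'E'
from h import *
import sys
name=sys.argv[1]; things=sys.argv[2:]
P=arm.grab_frame("wrist"); save(P,name,s=1.3)
for t in things:
  for m in arm.masks_of(P,t)[:2]:
    W=world(P,m["mask"],True); e=np.array(m["extent"])*[560,420,560,420]
    if len(W)<5: print(t,"nodepth",e);continue
    zt=np.percentile(W[:,2],[5,50,95]); W=W[W[:,2]>(zt[0]+.004 if t!="post" else 0)]
    r=cv2.minAreaRect((W[:,:2]*1000).astype(np.float32)); print(t,round(m["confidence"],2),e.round(),"z",zt.round(4),"rect",np.round(r[0],1),np.round(r[1],1),round(r[2],1))
  for q in arm.place_of(P,t)[:2]:
    u,v=np.array(q["position"])*[560,420]; print(t,"pt",round(q["confidence"],2),round(u,1),round(v,1),[atz(P,u,v,z,True).round(4).tolist() for z in(0,.05)])
E
python3 c.py w1.png bar bar_eye; python3 -c "
from h import *
go(.482,-.303,.1,56)"
```

```text
t: 2.75
eef_pos: [0.477, -0.304, 0.1997]
ee_rot: [0.337, 1.57, -0.258]
force: [0.3, -0.6, 0.4]
width: 0.0612
bar 0.76 [282. 197.  45. 138.] z [0.0072 0.0086 0.0382] rect [ 535.2 -329.7] [25.2 25.6] 62.0
bar 0.62 [127. 151. 122. 176.] z [0.0035 0.0127 0.0547] rect [ 337.6 -429.9] [ 63.9 212.3] 24.9
bar pt 0.71 122.5 154.6 [[0.3363, -0.4309, 0.0], [0.3473, -0.4071, 0.05]]
bar pt 0.58 284.3 194.7 [[0.4852, -0.3008, 0.0], [0.4753, -0.2953, 0.05]]
bar_eye 0.96 [128. 153. 117. 182.] z [0.0049 0.0127 0.0547] rect [ 336.8 -429.5] [ 64.1 211.1] 24.1
bar_eye 0.93 [283. 199.  44. 141.] z [0.0071 0.0086 0.0382] rect [ 536.2 -330. ] [27.  27.6] 38.9
bar_eye pt 0.79 283.1 146.3 [[0.4393, -0.2717, 0.0], [0.4359, -0.2702, 0.05]]
bar_eye pt 0.78 151.0 95.3 [[0.3036, -0.3602, 0.0], [0.3193, -0.3463, 0.05]]
jaw 56.1 d30 [ 0.19  0.07 -3.32] w5 [-2.87205755e-02  3.59712794e+01 -3.60287206e+01] q [-0.22  0.2  -0.27  0.   -1.1  -1.94] t 3.0 tilt [ 0. -0. -1.]
```

View pics/w1.png

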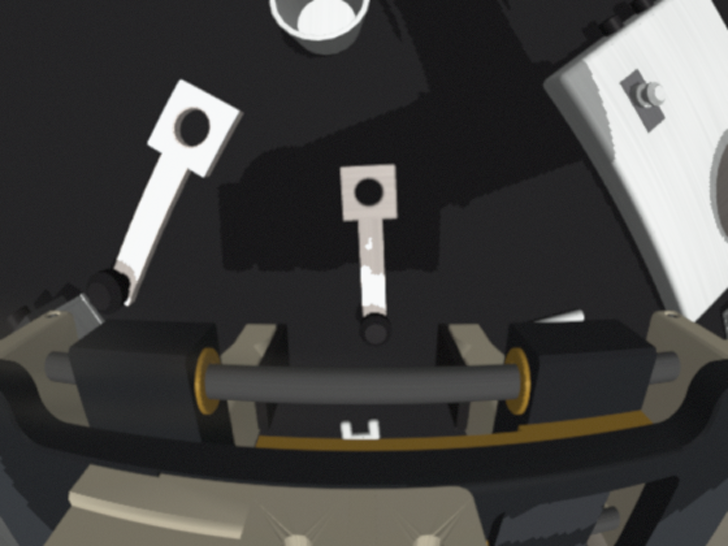

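```bash
python3 -m inch '.1 .2 -.9 0 0 .6;.07 0 -.9 0 0 0;0 0 -.9 0 0 0;0 0 -.9 0 0 0;0 0 -.9 0 0 0;0 0 -.9 0 0 0;0 0 -.7 0 0 0;0 0 -.45 0 0 0;0 0 0 0 0 0' 0.5 && python3 -m inch '0 0 0 0 0 0;0 0 0 0 0 0;0 0 0 0 0 0;0 0 0 0 0 0;0 0 0 0 0 0' 0 30
```

```text
t: 4.12
eef_pos: [0.4809, -0.2992, 0.0023]
ee_rot: [-2.818, 1.569, 2.925]
force: [0.2, 0.2, 0.2]
width: 0.0436
t: 4.75
eef_pos: [0.482, -0.2989, 0.0037]
ee_rot: [0.215, 1.57, -0.325]
force: [-0.4, 2.4, 6.5]
width: 0.0194
```

```bash
python3 -m inch '0 0 .3 0 0 0;0 0 .7 0 0 0;0 0 1 0 0 0;0 0 1 0 0 0;0 0 1 0 0 0;0 .2 .8 0 0 1;0 .35 0 0 0 1;0 .35 0 0 0 1;0 .35 0 0 0 1;0 .35 0 0 0 1;0 .35 0 0 0 1;0 .35 0 0 0 1' - 40 && python3 -m inch '0 .35 0 0 0 1;0 .35 0 0 0 1;0 .35 0 0 0 1;0 .35 0 0 0 1;0 .35 0 0 0 1;0 .35 0 0 0 1;0 .35 0 0 0 1;0 .35 0 0 0 1;0 .35 0 0 0 1;0 .35 0 0 0 1;0 .35 0 0 0 1;0 .35 0 0 0 1' && python3 -m inch '0 .35 0 0 0 1;0 .35 0 0 0 1;0 .35 0 0 0 1;0 .35 0 0 0 1;0 .35 0 0 0 1;-.1 .35 0 0 0 1;-.1 .35 0 0 0 1;-.1 .35 0 0 0 1;-.1 .35 0 0 0 1;-.1 .35 0 0 0 1;-.1 .35 0 0 0 1;0 0 0 0 0 0'
python3 c.py w2.png bar bar_eye post; python3 -c "
from h import *
go(.465,.013,.15,-151)"
```

```text
t: 6.25
eef_pos: [0.481, -0.2294, 0.1471]
ee_rot: [2.613, 1.57, 2.686]
force: [0.4, 0.6, -1.9]
width: 0.0194
t: 7.75
eef_pos: [0.481, -0.1035, 0.1471]
ee_rot: [1.766, 1.57, 2.887]
force: [0.2, -0.1, -1.6]
width: 0.019
t: 9.25
eef_pos: [0.4632, 0.0119, 0.1472]
ee_rot: [0.449, 1.571, 2.527]
force: [0.3, -0.6, -1.8]
width: 0.0192
bar 0.82 [277. 236.  98. 211.] z [0.1504 0.1519 0.153 ] rect [476.7 -10.3] [ 3.9 10. ] 25.8
bar 0.71 [541.  18.  36.  35.] z [-0.0005  0.0114  0.0138] rect [ 305.4 -349.4] [59.8 45.4] 30.2
bar pt 0.81 276.5 266.6 [[0.4306, 0.0744, 0.0], [0.4418, 0.0536, 0.05]]
bar pt 0.37 279.2 151.0 [[0.4854, -0.0294, 0.0], [0.4876, -0.0332, 0.05]]
bar_eye 0.83 [279. 235.  95. 208.] z [0.1507 0.1519 0.1529] rect [474.7 -16.6] [1.4 0.3] 33.2
bar_eye 0.77 [543.  18.  35.  35.] z [0.0008 0.0116 0.0138] rect [ 306.  -350.2] [58.5 45.5] 28.2
bar_eye pt 0.92 539.1 4.0 [[0.3097, -0.3596, 0.0], [0.3408, -0.309, 0.05]]
post 0.63 [278. 163.  25.  22.] z [0.0721 0.0767 0.0783] rect [487.5 -27.7] [18.7 20.2] 83.6
post pt 0.59 279.6 153.3 [[0.484, -0.0277, 0.0], [0.4865, -0.0317, 0.05]]
jaw -151.0 d30 [0.05 0.06 0.1 ] w5 [-9.31751683e-06  3.59999907e+01 -3.60000093e+01] q [ 0.45  0.08 -0.55 -0.   -0.94  0.06] t 9.6 tilt [-0. -0. -1.]
```

View pics/w2.png

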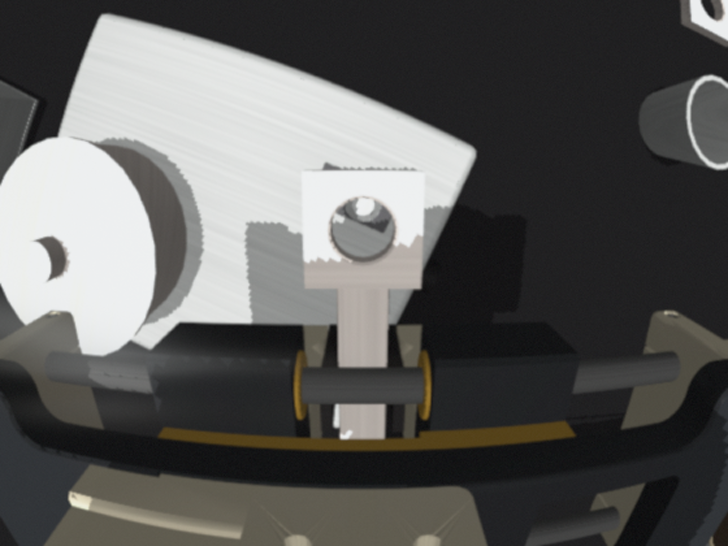

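```bash
python3 - <<'E'
from h import *
P=arm.grab_frame("wrist"); save(P,"w3.png",(215,110,345,240),5)
print("eye",atz(P,279.2,176.1,.152,True).round(4))
print("posttop",atz(P,280.5,158.5,.079,True).round(4))
M=np.zeros((420,560),bool); M[120:225,225:330]=1
W=world(P,M,True); 
e=W[(W[:,2]>.145)]; r=cv2.minAreaRect((e[:,:2]*1000).astype(np.float32));print(r,np.median(e[:,2]))
h=W[(W[:,2]>.07)&(W[:,2]<.09)]; print(len(h),h.min(0),h.max(0),h.mean(0))
E
```

```text
eye [ 0.4867 -0.031   0.152 ]
posttop [ 0.486  -0.0318  0.079 ]
((486.28375244140625, -29.67230224609375), (44.63029861450195, 45.724674224853516), 29.035154342651367) 0.15172677595877848
401 [ 0.47718649 -0.03689189  0.07126642] [ 0.49575345 -0.02197943  0.07891691] [ 0.4859335  -0.02950017  0.07601276]
```

View pics/w3.png

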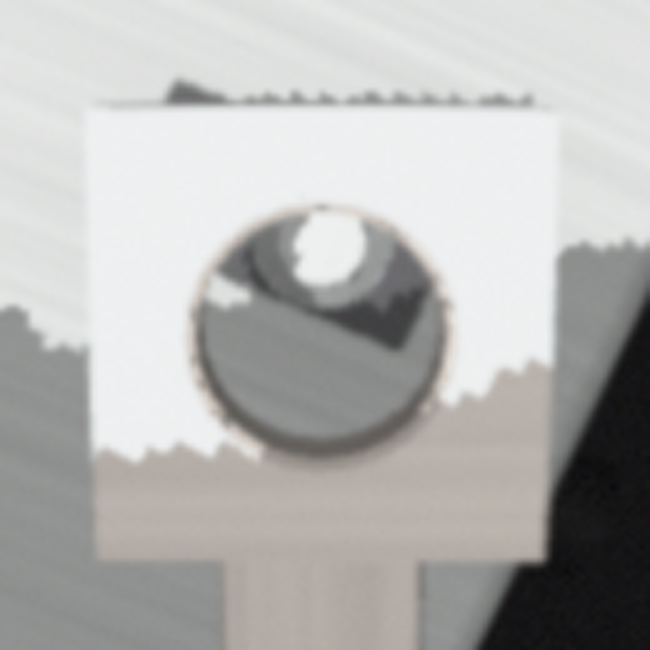

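```bash
python3 -m inch '.03 -.03 -.4 0 0 0;0 0 -.5 0 0 0;0 0 -.5 0 0 0;0 0 -.4 0 0 0;0 0 -.2 0 0 0;0 0 0 0 0 0' && python3 -m inch '0 0 -.15 0 0 0;0 0 -.15 0 0 0;0 0 -.1 0 0 0;0 0 0 0 0 0'
```

```text
t: 10.4
eef_pos: [0.4643, 0.0106, 0.0867]
ee_rot: [1.554, 1.57, -2.652]
force: [0.3, 0.1, -0.6]
width: 0.0193
t: 10.9
eef_pos: [0.4644, 0.0107, 0.0749]
ee_rot: [1.5, 1.57, -2.705]
force: [0.3, -0.1, -1.8]
width: 0.0192
```

```bash
python3 -m inch '0 0 -.2 0 0 0;0 0 -.2 0 0 0;0 0 -.12 0 0 0;0 0 0 0 0 0' && python3 -m inch '0 0 -.06 0 0 0;0 0 -.04 0 0 0;0 0 0 0 0 0'
```

```text
t: 11.4
eef_pos: [0.4642, 0.0106, 0.059]
ee_rot: [1.488, 1.57, -2.717]
force: [0.3, 0.7, -1.6]
width: 0.0193
t: 11.78
eef_pos: [0.4645, 0.0107, 0.0564]
ee_rot: [1.731, 1.571, -2.474]
force: [-0.4, 0.0, -2.9]
width: 0.0189
```

```bash
python3 -m inch '0 0 -.05 0 0 0;0 0 0 0 0 0' && python3 -m inch '0 0 0 0 0 0;0 0 0 0 0 0;0 0 0 0 0 0' 0.4 && python3 -m inch '0 0 .5 0 0 0;0 0 1 0 0 0;0 0 1 0 0 0;0 0 1 0 0 0;0 0 .3 0 0 0;0 0 0 0 0 0' && python3 c.py w4.png bar bar_eye post; python3 -c "
from h import *
go(.528,.312,.16,111)"
```

```text
t: 12.02
eef_pos: [0.4644, 0.0107, 0.0549]
ee_rot: [1.479, 1.571, -2.726]
force: [0.1, -0.1, -1.4]
width: 0.0192
t: 12.4
eef_pos: [0.4647, 0.0108, 0.0551]
ee_rot: [-1.756, 1.57, 0.322]
force: [-0.1, -0.7, -0.5]
width: 0.0345
t: 13.15
eef_pos: [0.4645, 0.0108, 0.1691]
ee_rot: [-1.406, 1.57, 0.672]
force: [0.9, 0.5, -0.5]
width: 0.035
bar 0.82 [280. 204.  59. 155.] z [0.0572 0.0583 0.0725] rect [437.9  57.4] [22.6  7.5] 25.7
bar 0.62 [534.  19.  41.  34.] z [0.0003 0.012  0.0139] rect [ 304.8 -357.6] [66.6 55.6] 25.6
bar pt 0.75 277.2 209.6 [[0.4583, 0.0252, 0.0], [0.4647, 0.0132, 0.05]]
bar_eye 0.83 [280. 205.  54. 157.] z [0.057  0.0583 0.0729] rect [461.5  18.6] [ 23.6 101.6] 30.3
bar_eye 0.8 [534.  23.  39.  44.] z [-0.0002  0.012   0.0139] rect [ 304.5 -357.2] [66.6 54.2] 25.1
bar_eye pt 0.86 280.0 154.6 [[0.4835, -0.026, 0.0], [0.4861, -0.0302, 0.05]]
bar_eye pt 0.75 530.3 7.9 [[0.3084, -0.363, 0.0], [0.3378, -0.3154, 0.05]]
post 0.8 [279. 156.  26.  32.] z [0.0552 0.0756 0.0781] rect [487.4 -32.1] [22.2 20.4] 34.3
post pt 0.89 280.3 153.8 [[0.4837, -0.0269, 0.0], [0.4862, -0.0309, 0.05]]
jaw -150.9 d30 [ 2.13 10.05 -0.28] w5 [ 52.38860544 -55.61139456  16.38860544] q [ 0.45  0.06 -0.52 -0.   -0.99  0.06] t 13.5 tilt [-0.001 -0.001 -1.   ]
```

View pics/w4.png

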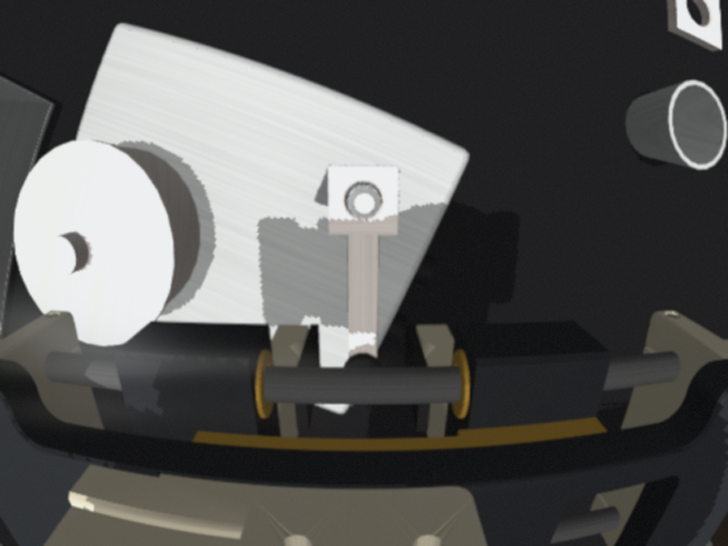

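```bash
python3 -m inch '.1 .5 0 0 0 -1;.1 .5 0 0 0 -1;.1 .5 0 0 0 -1;.1 .5 0 0 0 -1;.1 .5 0 0 0 -1;.1 .5 0 0 0 -1;.1 .5 0 0 0 -1;.1 .5 0 0 0 -1;.1 .5 0 0 0 -1;.1 .5 0 0 0 -1' 0.5 && python3 -m inch '.1 .5 0 0 0 -1;.1 .5 0 0 0 -1;.1 .5 0 0 0 -1;.1 .5 0 0 0 -1;.1 .5 -.1 0 0 -1;.1 .5 -.1 0 0 -1;.1 .5 -.1 0 0 -1;.1 .5 0 0 0 -1;.1 .5 0 0 0 -1;.1 .5 0 0 0 -.6;0 0 0 0 0 0' && python3 c.py w5.png clip clip_pocket; python3 - <<'E'
from h import *
P=arm.grab_frame("wrist")
for m in arm.masks_of(P,"clip")[:2]:
    W=world(P,m["mask"],True)
    for n,w in(("grip",W[W[:,2]>.015]),("all",W[W[:,2]>.001])):
        if len(w)>5: print(n,cv2.minAreaRect((w[:,:2]*1000).astype(np.float32)),w[:,2].max())
go(.528,.312,.16,111)
E
```

```text
t: 14.75
eef_pos: [0.4945, 0.1611, 0.1685]
ee_rot: [2.625, 1.57, -2.456]
force: [0.6, -0.1, 0.4]
width: 0.0439
t: 16.12
eef_pos: [0.5245, 0.3114, 0.1592]
ee_rot: [-2.667, 1.57, -2.299]
force: [-0.1, 0.3, -0.2]
width: 0.0438
clip 0.86 [397.  98.  99.  96.] z [0.0034 0.0255 0.0335] rect [391.  382.9] [ 46.5 108.8] 61.4
clip 0.78 [280. 218.  32.  79.] z [0.003  0.0212 0.0233] rect [524.8 309.8] [35.8 15.8] 26.4
clip pt 0.94 275.1 199.8 [[0.5268, 0.3098, 0.0], [0.5154, 0.306, 0.05]]
clip_pocket 0.83 [278. 219.  40.  80.] z [0.0024 0.0205 0.0232] rect [541.5 319.3] [74.5 17.9] 30.3
clip_pocket 0.67 [399. 100.  99.  91.] z [-0.0007  0.0233  0.0335] rect [390.1 384.8] [ 49.6 112.5] 63.0
clip_pocket pt 0.8 275.3 230.9 [[0.5574, 0.3217, 0.0], [0.5412, 0.316, 0.05]]
clip_pocket pt 0.77 413.4 90.8 [[0.3697, 0.3985, 0.0], [0.3832, 0.3806, 0.05]]
grip ((416.8697814941406, 370.1265869140625), (22.64351463317871, 51.300968170166016), 62.993980407714844) 0.03556244634818845
all ((391.1872863769531, 386.1161193847656), (49.58573913574219, 111.73106384277344), 64.23377227783203) 0.03556244634818845
grip ((525.0581665039062, 309.78533935546875), (36.30768585205078, 15.45771312713623), 26.078105926513672) 0.02427934073208654
all ((543.35546875, 318.4405517578125), (76.77684020996094, 32.580543518066406), 24.827037811279297) 0.02427934073208654
jaw 111.1 d30 [ 0.12  0.06 -0.  ] w5 [-1.11561601e-02  3.59888438e+01 -3.60111562e+01] q [ 0.85  0.3  -0.23 -0.   -1.04 -2.06] t 16.475 tilt [ 0.  0. -1.]
```

View pics/w5.png

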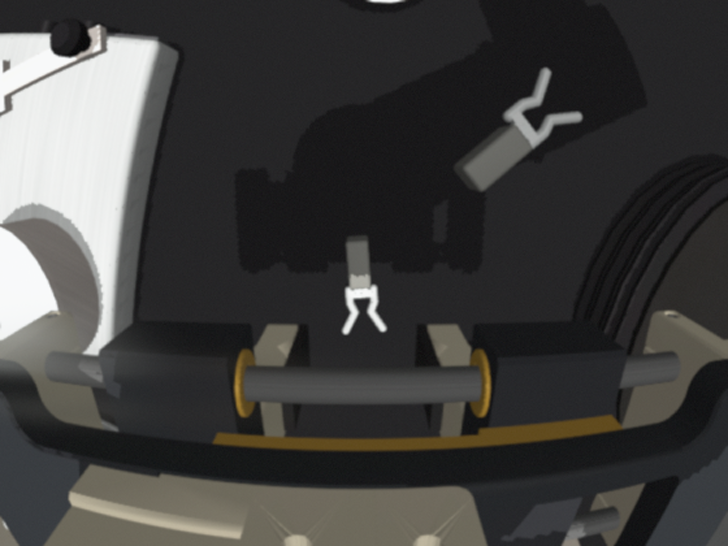

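```bash
python3 -m inch '.02 -.05 -.5 0 0 1;0 0 -.9 0 0 0;0 0 -1 0 0 0;0 0 -1 0 0 0;0 0 -.9 0 0 0;0 0 -.5 0 0 0;0 0 -.35 0 0 0;0 0 0 0 0 0' && python3 -m inch '0 0 0 0 0 0;0 0 0 0 0 0;0 0 0 0 0 0;0 0 0 0 0 0' 0 40 && python3 -m inch '0 0 .3 0 0 0;0 0 .6 0 0 0;0 0 1 0 0 0;0 0 1 0 0 0;0 0 1 0 0 0;0 0 .7 0 0 0;0 0 0 0 0 0'; python3 - <<'E'
from h import *
P=arm.grab_frame("wrist"); save(P,"w6.png",(180,140,380,290),4)
for m in arm.masks_of(P,"clip")[:2]:
    W=world(P,m["mask"],True); print(np.percentile(W[:,2],[2,10,50,90,98]).round(4))
    w=W[W[:,2]>.08]
    if len(w)>5: print(cv2.minAreaRect((w[:,:2]*1000).astype(np.float32)),w[:,2].max())
for q in arm.place_of(P,"clip_pocket")[:2]:
    u,v=np.array(q["position"])*[560,420]; print(u,v,atz(P,u,v,tool()[0]["eef_pos"][2]-.001,True).round(4))
go(.525,.31,.16,116)
E
```

```text
t: 17.48
eef_pos: [0.525, 0.3091, 0.0052]
ee_rot: [-2.702, 1.57, -2.247]
force: [0.4, 0.8, 0.5]
width: 0.044
t: 17.98
eef_pos: [0.5253, 0.3094, 0.0059]
ee_rot: [0.286, 1.57, 0.741]
force: [-0.5, -0.3, 3.1]
width: 0.0161
t: 18.85
eef_pos: [0.5261, 0.3101, 0.1466]
ee_rot: [0.316, 1.566, 0.771]
force: [-0.2, -0.7, -0.9]
width: 0.0161
[0.1428 0.1443 0.1619 0.1634 0.1639]
((533.0406494140625, 314.9693908691406), (81.31405639648438, 25.513288497924805), 25.557783126831055) 0.22338521581263007
[0.0033 0.0055 0.0297 0.0331 0.0338]
428.512 101.22 [0.411  0.3421 0.1421]
274.288 319.788 [0.5602 0.3254 0.1421]
jaw 116.0 d30 [0.01 0.04 0.56] w5 [-9.02517327e-03  3.59909748e+01 -3.60090252e+01] q [ 0.85  0.32 -0.25 -0.   -1.   -1.97] t 19.0 tilt [-0.001 -0.    -1.   ]
```

View pics/w6.png

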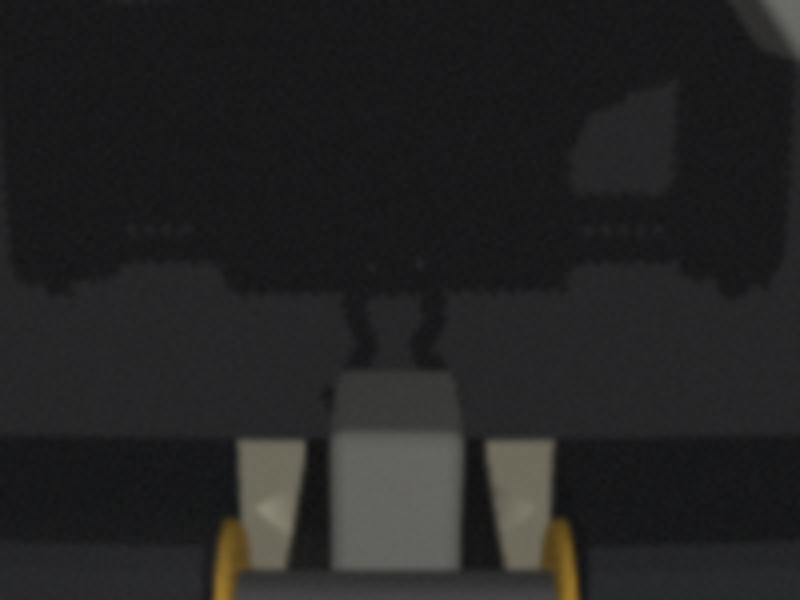

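```bash
python3 -m inch '0 -.2 .5 0 0 0;0 -.6 .5 0 0 .8;-.1 -.9 .4 0 0 1;-.1 -.9 0 0 0 1;-.1 -.9 0 0 0 1;-.1 -.9 0 0 0 1;-.1 -.9 0 0 0 1;-.1 -.9 0 0 0 1;-.1 -.9 0 0 0 1;-.1 -.9 0 0 0 1;-.1 -.9 0 0 0 1;-.1 -.9 0 0 0 1' && python3 -m inch '-.1 -.9 0 0 0 1;-.07 -.9 0 0 0 1;0 -.9 0 0 0 1;0 -.9 0 0 0 1;0 -.9 0 0 0 0;0 -.3 0 0 0 0;0 0 0 0 0 0;0 0 0 0 0 0'; python3 - <<'E'
from h import *
go(.494,-.1125,.068,185)
T=arm.grab_frame("top");S=arm.grab_frame("scene"); save(S,"s2.png",(180,130,340,250),5)
for p in(T,S):
  for t in("post","bar_eye","clip_pocket","clip"):
    for q in arm.place_of(p,t)[:2]:
      u,v=np.array(q["position"])*[560,420]; z={"post":.05,"bar_eye":.05,"clip":.187}.get(t,.187)
      print(t,round(q["confidence"],2),round(u,1),round(v,1),atz(p,u,v,z).round(4))
    for m in arm.masks_of(p,t)[:1]:
      W=world(p,m["mask"]);W=W[W[:,2]>.07]; 
      if len(W)>5: print(t,"mask",((np.percentile(W,3,0)+np.percentile(W,97,0))/2).round(4),len(W))
E
```

```text
t: 20.5
eef_pos: [0.4948, 0.014, 0.1859]
ee_rot: [3.03, 1.571, -1.853]
force: [0.1, -0.4, -0.6]
width: 0.0154
t: 21.5
eef_pos: [0.49, -0.1283, 0.1856]
ee_rot: [-0.021, 1.571, 1.725]
force: [-0.4, 0.3, -0.0]
width: 0.0158
jaw -169.9 d30 [ 0.13  0.53 -3.92] w5 [ 70.98556614 -37.01443386  34.98556614] q [ 0.13  0.11 -0.41 -0.   -1.04  0.04] t 21.5 tilt [-0.  0. -1.]
bar_eye 0.69 416.5 291.3 [ 0.3088 -0.3555  0.05  ]
clip_pocket 0.67 189.1 292.7 [0.3211 0.2035 0.187 ]
clip_pocket 0.6 131.6 262.7 [0.3878 0.3346 0.187 ]
clip 0.83 139.8 242.5 [0.4337 0.3169 0.187 ]
post 0.42 266.8 195.8 [ 0.4905 -0.0252  0.05  ]
post mask [ 0.4885 -0.0319  0.0765] 46
bar_eye 0.9 186.7 127.8 [ 0.3377 -0.3273  0.05  ]
bar_eye 0.52 191.0 232.3 [ 0.6516 -0.173   0.05  ]
bar_eye mask [0.4353 0.0669 0.0832] 88
clip_pocket 0.8 424.3 208.3 [0.4953 0.3471 0.187 ]
clip_pocket 0.63 236.9 156.1 [ 0.486  -0.0981  0.187 ]
clip 0.69 412.8 220.6 [0.5338 0.3272 0.187 ]
clip 0.53 225.2 155.1 [ 0.4917 -0.1258  0.187 ]
```

View pics/s2.png

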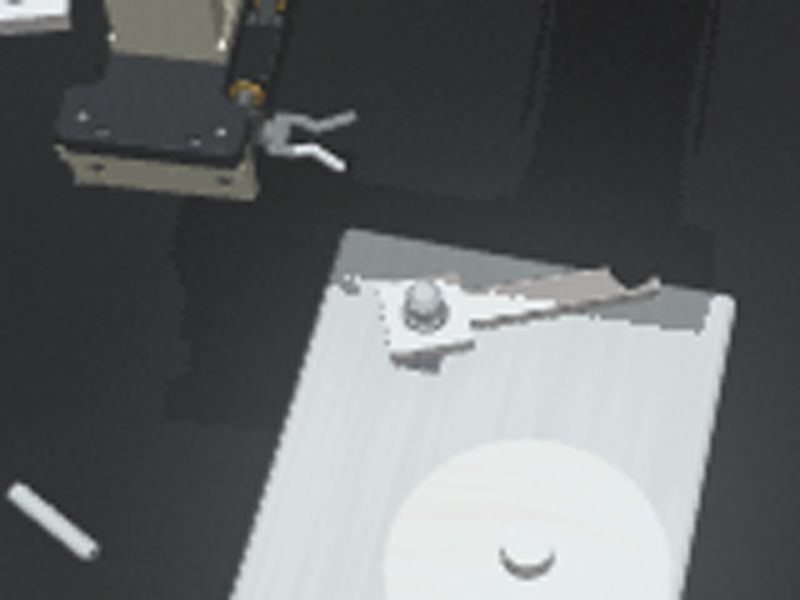

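```bash
python3 -m inch '.06 .1 -.6 0 0 -1;.06 .1 -.9 0 0 0;.04 .1 -.9 0 0 0;0 .1 -.8 0 0 0;0 .1 -.5 0 0 0;0 0 -.22 0 0 0;0 0 0 0 0 0;0 0 0 0 0 0'; python3 - <<'E'
from h import *
go(.4947,-.1125,.068,185)
P=arm.grab_frame("wrist"); save(P,"w7.png",(130,120,430,345),2.6)
S=arm.grab_frame("scene")
for n,p,f in(("w",P,True),("s",S,False)):
  for t in("post","clip"):
    for m in arm.masks_of(p,t)[:2]:
      W=world(p,m["mask"],f)
      if len(W)>5: print(n,t,round(m["confidence"],2),np.percentile(W,[3,50,97],0).round(4).tolist(),len(W))
E
```

```text
t: 23.4
eef_pos: [0.4954, -0.1138, 0.0686]
ee_rot: [-1.632, 1.569, 0.027]
force: [-0.2, -0.1, -0.9]
width: 0.0158
jaw -174.9 d30 [-0.02  0.04 -0.02] w5 [ 71.98693781 -36.01306219  35.98693781] q [ 0.16  0.25 -0.56  0.   -0.76 -0.07] t 23.4 tilt [ 0.001  0.    -1.   ]
w clip 0.71 [[0.4827, -0.1307, 0.0648], [0.4957, -0.1215, 0.0839], [0.5031, -0.0666, 0.0859]] 2087
s post 0.62 [[0.4731, -0.102, 0.0362], [0.4937, -0.0858, 0.0686], [0.5059, -0.0696, 0.0752]] 59
s post 0.57 [[0.4796, -0.0404, 0.0557], [0.491, -0.0304, 0.0745], [0.4964, -0.0229, 0.0815]] 68
s clip 0.79 [[0.3503, 0.3519, 0.0004], [0.412, 0.3741, 0.0239], [0.4419, 0.4204, 0.0371]] 342
```

View pics/w7.png

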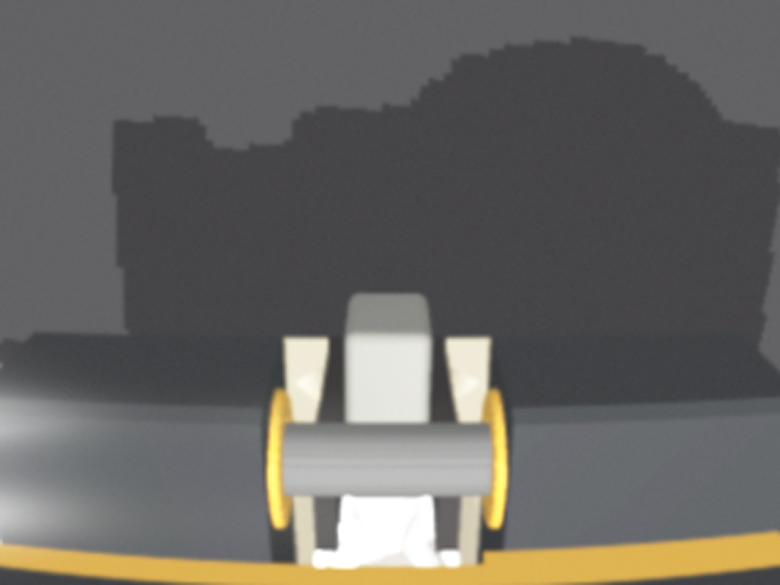

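```bash
python3 -m inch '-.02 .2 -.01 0 0 0;-.02 .25 0 0 0 0;-.02 .2 0 0 0 0;-.01 .15 0 0 0 0;-.01 .1 0 0 0 0;0 0 0 0 0 0;0 0 0 0 0 0' && python3 -m inch '-.005 .05 0 0 0 0;-.005 .05 0 0 0 0;-.005 .05 0 0 0 0;0 0 0 0 0 0;0 0 0 0 0 0'
```

```text
t: 24.58
eef_pos: [0.4924, -0.0868, 0.0675]
ee_rot: [2.257, 1.571, -2.367]
force: [0.7, -0.5, 0.1]
width: 0.0157
t: 25.2
eef_pos: [0.4917, -0.0823, 0.0675]
ee_rot: [1.626, 1.57, -2.999]
force: [-0.4, -0.6, -0.2]
width: 0.0157
```

```bash
python3 -m inch '-.003 .04 0 0 0 0;-.003 .04 0 0 0 0;-.003 .04 0 0 0 0;-.003 .04 0 0 0 0;0 0 0 0 0 0' && python3 -m inch '-.003 .03 0 0 0 0;-.003 .03 0 0 0 0;-.003 .03 0 0 0 0;0 0 0 0 0 0' && python3 -m inch '-.003 .03 0 0 0 0;0 .03 0 0 0 0;0 0 0 0 0 0'
```

```text
t: 25.82
eef_pos: [0.4915, -0.0775, 0.0676]
ee_rot: [2.484, 1.571, -2.14]
force: [-1.6, -1.6, 0.1]
width: 0.0157
t: 26.32
eef_pos: [0.4914, -0.0754, 0.0677]
ee_rot: [3.05, 1.57, -1.574]
force: [0.1, -7.4, 0.0]
width: 0.0158
t: 26.7
eef_pos: [0.4912, -0.0735, 0.0676]
ee_rot: [2.957, 1.57, -1.667]
force: [0.2, -6.1, -0.5]
width: 0.0157
```

```bash
python3 -m inch '-.003 .03 0 0 0 0;0 .03 0 0 0 0;0 0 0 0 0 0' && python3 -m inch '-.003 .03 0 0 0 0;0 .02 0 0 0 0;0 0 0 0 0 0'
```

```text
t: 27.08
eef_pos: [0.4912, -0.0708, 0.0675]
ee_rot: [-0.533, 1.57, 1.126]
force: [-1.2, 1.2, -1.1]
width: 0.0155
t: 27.45
eef_pos: [0.4911, -0.0695, 0.0676]
ee_rot: [-0.936, 1.571, 0.723]
force: [-1.2, 1.8, -1.6]
width: 0.0156
```

```bash
python3 -m inch '0 .02 0 0 0 0;0 .02 0 0 0 0;0 0 0 0 0 0' && python3 -m inch '0 .02 0 0 0 0;0 0 0 0 0 0'; python3 - <<'E'
from h import *
S=arm.grab_frame("scene"); save(S,"s3.png",(200,140,320,230),6)
E
```

```text
t: 27.82
eef_pos: [0.4911, -0.0685, 0.0676]
ee_rot: [-2.585, 1.571, -0.926]
force: [-0.6, -0.2, -0.8]
width: 0.0153
t: 28.08
eef_pos: [0.491, -0.0679, 0.0676]
ee_rot: [2.01, 1.571, -2.614]
force: [-1.3, -0.7, 0.5]
width: 0.0156
```

View pics/s3.png

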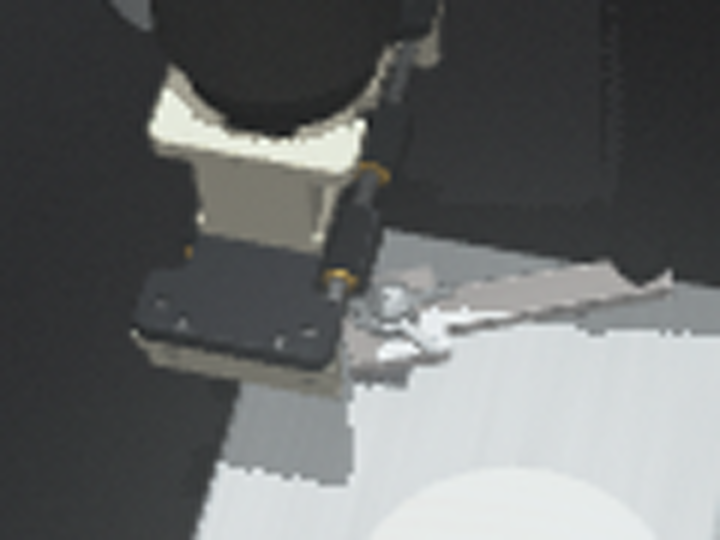

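```bash
python3 -m inch '0 .025 0 0 0 0;0 0 0 0 0 0' && python3 -m inch '0 .025 0 0 0 0;0 0 0 0 0 0' && python3 -m inch '0 .025 0 0 0 0;0 0 0 0 0 0'
```

```text
t: 28.38
eef_pos: [0.491, -0.0671, 0.0676]
ee_rot: [1.789, 1.571, -2.835]
force: [-0.9, -0.3, -0.4]
width: 0.0156
t: 28.62
eef_pos: [0.4911, -0.0663, 0.0676]
ee_rot: [-0.916, 1.571, 0.743]
force: [-0.5, -0.7, -0.3]
width: 0.0155
t: 28.88
eef_pos: [0.4911, -0.0656, 0.0676]
ee_rot: [-0.854, 1.571, 0.805]
force: [-1.2, -0.4, -0.0]
width: 0.0154
```

```bash
python3 -m inch '0 .03 0 0 0 0;0 .02 0 0 0 0;0 0 0 0 0 0' && python3 -m inch '0 .03 0 0 0 0;0 0 0 0 0 0' && python3 -m inch '0 .025 0 0 0 0;0 0 0 0 0 0'
```

```text
t: 29.25
eef_pos: [0.491, -0.0643, 0.0676]
ee_rot: [2.702, 1.571, -1.922]
force: [-1.0, -3.0, -0.5]
width: 0.0159
t: 29.5
eef_pos: [0.491, -0.0639, 0.0677]
ee_rot: [2.784, 1.57, -1.84]
force: [0.2, -7.5, 0.3]
width: 0.0157
t: 29.75
eef_pos: [0.491, -0.0637, 0.0677]
ee_rot: [2.798, 1.569, -1.825]
force: [1.6, -10.8, 1.3]
width: 0.0158
```

```bash
python3 -m inch '0 -.03 0 0 0 0;0 -.03 -.02 0 0 0;0 0 -.015 0 0 0;0 0 0 0 0 0' && python3 -m inch '0 0 0 0 0 0;0 0 0 0 0 0;0 0 0 0 0 0' 0.4 && python3 -m inch '0 0 .2 0 0 0;0 0 .6 0 0 0;0 0 1 0 0 0;0 -.3 1 0 0 0;0 -.8 1 0 0 0;0 -.9 1 0 0 0;0 -.9 .5 0 0 0;0 -.9 0 0 0 0;0 -.9 0 0 0 0;0 0 0 0 0 0'; python3 - <<'E'
from h import *
go(.49,-.06,.1)
S=arm.grab_frame("scene"); T=arm.grab_frame("top")
a=S["frame"][135:225,200:320,::-1]; b=T["frame"][190:250,250:330,::-1]
f=lambda x:cv2.resize(x,(400,300),interpolation=cv2.INTER_CUBIC)
cv2.imwrite("pics/end.png",np.hstack([f(a),f(b)]))
for p in(S,T):
  for t in("post","clip_pocket","bar_eye","clip","slot_insert"):
    for q in arm.place_of(p,t)[:3]:
      u,v=np.array(q["position"])*[560,420]; print(t,round(q["confidence"],2),round(u,1),round(v,1),atz(p,u,v,.064).round(4))
    for m in arm.masks_of(p,t)[:3]:
      W=world(p,m["mask"]); W=W[W[:,2]>.045]
      if len(W)>5 and W[:,0].max()<.53: print(t,"mask",np.percentile(W,[3,50,97],0).round(4).tolist(),len(W))
E
```

```text
t: 30.25
eef_pos: [0.4911, -0.0642, 0.0665]
ee_rot: [-1.823, 1.571, -0.164]
force: [-0.2, -2.7, 0.6]
width: 0.0158
t: 30.62
eef_pos: [0.4912, -0.064, 0.0665]
ee_rot: [-1.051, 1.57, 0.609]
force: [0.5, 0.5, -0.6]
width: 0.034
t: 31.88
eef_pos: [0.4908, -0.2065, 0.2257]
ee_rot: [2.819, 1.571, -1.807]
force: [0.0, 0.1, -0.5]
width: 0.0351
jaw -175.1 d30 [-0.03  4.88 -4.19] w5 None q [-0.03  0.12 -0.3   0.   -1.14  0.12] t 31.875 tilt [-0. -0. -1.]
post 0.46 266.0 192.7 [ 0.4901 -0.0271  0.064 ]
clip_pocket 0.58 425.6 210.3 [0.4162 0.38   0.064 ]
clip_pocket 0.45 264.7 190.7 [ 0.4852 -0.0323  0.064 ]
clip_pocket mask [[0.4614, -0.0795, 0.0504], [0.4943, -0.0533, 0.0712], [0.5003, -0.0089, 0.0868]] 218
bar_eye 0.89 266.4 194.7 [ 0.4957 -0.0241  0.064 ]
bar_eye mask [[0.4286, -0.0383, 0.0517], [0.456, 0.0307, 0.0604], [0.5111, 0.0785, 0.0901]] 468
clip 0.76 248.5 189.6 [ 0.495  -0.0744  0.064 ]
clip 0.52 413.7 220.9 [0.4565 0.3554 0.064 ]
clip mask [[0.4784, -0.0793, 0.0621], [0.4953, -0.0543, 0.0753], [0.5007, -0.0089, 0.0868]] 188
clip mask [[0.4809, -0.0349, 0.0498], [0.4904, -0.0255, 0.0768], [0.5122, -0.0194, 0.0811]] 51
slot_insert 0.6 261.4 193.0 [ 0.4947 -0.0383  0.064 ]
slot_insert mask [[0.4799, -0.0339, 0.0716], [0.4896, -0.0258, 0.0773], [0.4962, -0.0194, 0.0813]] 40
clip_pocket 0.98 130.1 263.5 [0.3765 0.3774 0.064 ]
bar_eye 0.68 374.3 130.0 [ 0.7232 -0.2438  0.064 ]
bar_eye 0.55 417.1 289.0 [ 0.3166 -0.3525  0.064 ]
bar_eye mask [[0.3591, -0.5242, 0.046], [0.3752, -0.5068, 0.0531], [0.3905, -0.492, 0.0596]] 181
bar_eye mask [[0.4212, 0.0418, 0.0819], [0.429, 0.0672, 0.0889], [0.4492, 0.0773, 0.6128]] 51
clip 0.68 140.0 247.8 [0.4164 0.353  0.064 ]
```

View pics/end.png

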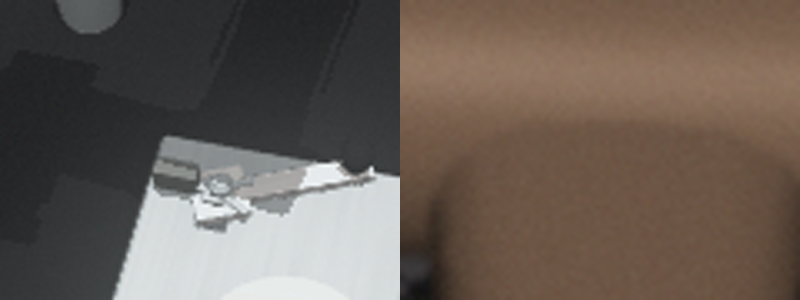

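```bash
python3 -m inch '0 -.9 0 0 0 0;0 -.9 0 0 0 0;0 -.9 0 0 0 0;0 -.9 0 0 0 0;0 -.9 0 0 0 0;0 -.9 0 0 0 0;0 -.9 0 0 0 0;0 0 0 0 0 0'; python3 - <<'E'
from h import *
S=arm.grab_frame("scene"); T=arm.grab_frame("top")
b=T["frame"][190:250,250:330,::-1]; a=S["frame"][165:215,230:297,::-1]
f=lambda x:cv2.resize(x,(400,300),interpolation=cv2.INTER_CUBIC)
cv2.imwrite("pics/end2.png",np.hstack([f(a),f(b)]))
for n,p in(("S",S),("T",T)):
  W=world(p,np.ones((420,560),bool)); k=lambda a,b,c,d,e,g:W[(W[:,0]>a)&(W[:,0]<b)&(W[:,1]>c)&(W[:,1]<d)&(W[:,2]>e)&(W[:,2]<g)]
  for nm,w in(("grip",k(.47,.52,-.09,-.045,.078,.095)),("head",k(.47,.51,-.042,-.008,.073,.09)),("eyebar",k(.46,.52,-.07,0,.055,.064))):
    if len(w)>4: print(n,nm,np.percentile(w,[2,50,98],0).round(4).tolist(),len(w))
E
```

```text
t: 33.98
eef_pos: [0.4907, -0.3957, 0.2248]
ee_rot: [1.275, 1.57, 2.932]
force: [-0.9, 0.3, -0.6]
width: 0.035
S grip [[0.484, -0.0797, 0.0798], [0.4923, -0.063, 0.0843], [0.5002, -0.0461, 0.0872]] 88
S head [[0.4796, -0.0366, 0.0737], [0.4897, -0.0269, 0.0776], [0.4978, -0.0195, 0.0809]] 41
S eyebar [[0.4623, -0.054, 0.0553], [0.4959, -0.0231, 0.06], [0.5153, -0.0008, 0.0635]] 166
T grip [[0.4846, -0.0809, 0.0793], [0.4922, -0.0649, 0.0831], [0.4999, -0.0475, 0.0876]] 91
T head [[0.482, -0.0357, 0.0745], [0.4896, -0.0276, 0.0775], [0.4972, -0.0201, 0.0809]] 41
T eyebar [[0.4642, -0.0532, 0.0556], [0.4822, -0.0244, 0.0594], [0.5132, -0.0001, 0.0637]] 214
```

```bash
python3 -c "
from h import *
print(arm.job_done())"
```

```text
the job is handed in; nothing more can be done
None
```

The hold-down bar is back on the post and the hairpin clip is snapped on above it. I handed the job in after about 34 of the 64 s.

**What I did:** I used the smaller of the two bars and the smaller of the two clips. I lowered the bar's eye over the post onto the deck, with no contact force above about 3 N. I then pushed the clip on from the -y side, across the slot instead of along it.

**Clip forces:** The push took about 7 N, dropped to near zero at the snap, and met a firm stop at 11 N when I pressed it home. I backed off about half a millimetre, released the clip and moved the arm well clear.

**Last checks (scene and top depth):**
- **Clip on post:** the clip's pocket works out at (0.489, -0.028) and the post's head at (0.489, -0.028), so they agree within about 1 mm.
- **Clip level:** the clip's grip looks about level and stands at the expected height between bar and head.
- **Bar flat:** the bar's top reads 0.059–0.060 m, which means it is lying on the deck.

**What I could not check:**
- **No final look:** the viewer's 12-picture limit kept me from seeing the last close-up, so the final state rests on the depth numbers and the force trace.
- **Slot insert:** I did not measure it afterwards. The highest push I read was about 11 N, mostly across its sliding direction.
- **Bystanders:** I did not re-measure them, but nothing suggests the arm touched any.
- **Post position:** early estimates from different cameras differed by about 2 mm, within the calibration tolerance.

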